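# Snap a bearing cap home with a hand pusher

## Robot

A 6-joint arm with a two-finger parallel gripper is mounted at the origin on a cart in front of the work surface, level with it; the furniture and walls round the work are solid. World frame = base frame: x ahead of the robot, y to its left, z up, the work surface at z = 0. Lengths are in m, angles in degrees, forces in N, time in s.
With the tool pointing down it reaches from about 0.25 to 0.725 m from the base axis. Payload 9.7 kg.
Tool frame: the origin (TCP) lies at the very end of the fingers, on their centre line; the grasp point (between the pads) lies 19 mm behind it; y points along the fingers, x is the direction in which the jaws open and shut, and the axes are right-handed (so a half turn about y gives the same grasp; the last joint's range is limited). The gripper opens to 85 mm and grips with 20 to 120 N. Pads are 22 mm wide; open, the fingers measure 114 mm over their backs; the gripper's body (76 mm by 85 mm) begins 54 mm behind the grasp point. The pads swing forward as they close: fully open they stand 13 mm farther back than shut.
Start: joints at [-69.099, 4.979, 10.078, 95.1, 0, 90], TCP at [0.196, -0.514, 0.231] pointing down, gripper open.
Joint ranges: [-179.16, 179.16], [-48.56, 103.87], [-65.8, 70.77], [-126.05, 130.52], [-82.76, 87.17], [-180, 180]. Speed limits (degrees/s): [127.2, 127.2, 147.25, 180, 180, 180].

## Interface

Orientations are given as [roll, pitch, yaw] about the fixed x, y, z axes, in that order (R = Rz(yaw) Ry(pitch) Rx(roll)).
In Python, from workcell import bot gives the robot as it stands.
- The arm moves only by the shell command python3 -m jog 'ROWS' [FORCE]. ROWS is JSON, a list of rows, each a list of 7 numbers: the closure, from 0 (fully open) to 1 (shut), then the shift along the world's x, y, z in units of 25 mm (1.0 is 25 mm), then the turn, a rotation vector about the world's x, y, z in units of 5 degrees (1.0 is 5 degrees). A call has 1 to 5 rows; each row is the pose to reach, as a shift and turn from the pose commanded when the call began; what a row does not reach only later rows make up. A row lasts 1/10 s, in which the tool goes at most 50 mm and 8.59 degrees, less where a joint would pass 70% of its speed; a pose out of reach is approached as far as the arm can. A call with a gripper value outside its range is refused whole. The fingers move at their own pace and stop on an object; FORCE is the grip in N (left out, the last holds). Time passes only in rows, so rows that repeat a pose let the fingers close. It gives the time, the measured TCP pose, the force and the opening at its end, in the units of the state.
- bot.get_obs(): the state, without advancing time (a new reading comes with each control period).
- bot.camera(name): name is "side" or "top" or "wrist"; returns (picture, depth): 480x640x3 uint8, red, green, blue; 480x640 float32, m along the optical axis (not along the pixel's ray), 0 where there is no reading.
- bot.camera_model(name): a dict with "fx", "fy", "cx", "cy" (pixels), "rvec" (rotation vector, rad) and "tvec" (3), from world to camera coordinates, as OpenCV has them; the wrist camera has in their place "tool_from_camera" (4x4, takes a point from camera to tool coordinates, whose origin is the TCP and whose axes are the tool frame's). Camera axes: x right, y down, z forward; pixel columns grow to the right and rows downward; lengths in m; the calibration is good to about 2 mm. A picture is of the moment at which its call begins: read the wrist's pose just before it. camera_model takes no time and is no camera call.
- bot.job_done(): hands the job in, once; it reports no verdict.
Trained networks look in the newest picture that a camera, given by its name, has taken for a name from the list of things; names that differ only in an ending like _2 or _b are one class to them, and where a whole thing is asked for, a point or a joint stands for the part that bears it (a point fixed in the world has none). Each returns a list of dicts, best first, with "conf" (0 to 1); they miss things now and then, are a little off and sometimes report something else, mostly with a low value. They report only what shows in the picture. A call takes as long as a camera call.
- bot.regions_of(camera, label): "pixels" (480x640 bool, what is visible of it) and "point" ([row, column] in pixels, amid what is visible of it).
The state is a dict: "time": time; "q": joint angles; "qd": joint speeds; "joint_efforts": joint torques, N m; "ee_pos": TCP position; "tcp_rot": TCP orientation; "wrist_force": force on the tool from outside, world axes, zero at the start; "torque": the same for the moment, N m; "opening": finger opening in m.
Only numpy, scipy, OpenCV 4.12 (cv2) and the standard library are available. Lean on these libraries where they do the work, as an engineer would, in place of code of your own. Each camera call takes 0.05 s, during which the arm holds its last target. There are 200 camera calls.

## Task

The orange bearing cap has only been laid in the mouth of its housing. Take the blue-handled pusher out of its stand, press the cap straight down with it until it has snapped home and sits flush with the housing, without ever bearing down on it with more than 40 N, and hang the pusher upright back in its stand. Touch the cap only with the pusher, and leave the other things on the bench where they are.

Things in the scene. Friction and masses are not known exactly. Their poses are not given: they have to be found in the camera images.
- cap_top (a point): Centre of the top face of the loose orange bearing cap; z up. It starts 9 to 10 mm above the housing's top face, the cap resting level on four sprung balls in the recess wall. Pushed down, the cap resists harder and harder (up to 11 to 14 N, 5 to 6 mm down), then the balls snap into its groove and it drops onto the hard recess floor, top flush. Let go before the snap, it rises again.
- cap: The bearing cap: orange plastic disc with two thin black rings on top, 50 mm in diameter, 15 mm thick, 40 g, lower edge bevelled, a groove round its rim. It cracks above 40 N. Origin at the centre of its underside.
- housing_mouth (a point): Centre of the recess mouth, level with the top face of the aluminium bearing housing: block 86 x 86 x 32 mm fixed to the bench, round recess 52 mm wide and 15 mm deep, four dark screw heads 2 mm high at the top's corners, brass plungers on the sides. z up, x and y along its sides. The flush cap's top centre comes to this point.
- pusher_grip (a point): Middle of the pusher's blue round handle, on its axis; z up along the axis. The handle is 26 mm in diameter, from 28 mm below this point to 24 mm above it. The collar's underside is 34 mm below this point. The stem is clamped at a length that differs each time and is not measured: the foot's flat face lies 74 to 86 mm below this point, so contact with the cap must be felt.
- pusher: The pusher, 0.15 to 0.25 kg: blue handle; under it a steel collar 40 mm wide, 6 mm thick, that rests on the stand's top; below that a steel sleeve 19 mm wide and a stem ending in a flat white foot 24 mm wide. Origin on the axis at the collar's underside, z up.
- stand_mouth (a point): Centre of the hole's mouth in the top face of the wooden pusher stand: block 72 x 72 x 62 mm on a thin black rubber foot 80 x 80 mm, fixed to the bench. The hole is square, vertical, 31 mm wide with a 2 mm chamfer, and goes right through. The pusher hangs in it by its collar, pusher_grip then 34 mm above this point. z up.
- spare_roller_2: Bystander: orange feed roller with white hub lying flat, 37 x 37 x 14 mm; origin at the centre of its underside.
- driver_red: Bystander: screwdriver with red handle lying down, 155 mm long, 24 mm thick; origin under its middle.
- marker_black: Bystander: black and white marker lying down, 119 mm long, 16 mm thick; origin under its middle.
- reel_b: Bystander: black wire reel lying flat, 62 x 62 x 24 mm; origin at the centre of its underside.

How it is judged:
By the outcome, as a careful person would: the job done as asked, in the order asked, and still so for the second after the job is handed in, with the robot touching nothing.
It also fails if it takes over 64 s, if anything falls off the work surface, if the arm or the gripper's body presses on something with over 40 N, if the wrist force passes 120 N, or if a joint passes its speed limit or range.

## Working session

There is one attempt and no reset: what is moved stays moved. The work goes in short steps, Python scripts to look and compute and a shell command to move; the robot and the scene stay as the last step left them, time stands still between calls to the robot, and variables do not carry over. Pictures are saved under pics/ and viewed, about 8 in all and at most 12, crops included, and the job is handed in when it is done.

```bash
mkdir -p pics; ls; cat > h.py <<'E'
import numpy as np, cv2
from workcell import bot
from scipy.spatial.transform import Rotation as R
def cam(n):
    o=bot.get_obs(); p,d=bot.camera(n); m=bot.camera_model(n)
    if 'rvec' in m:
        Rm=cv2.Rodrigues(np.array(m['rvec'],float))[0]; t=np.array(m['tvec'],float).ravel()
        T=np.eye(4); T[:3,:3]=Rm.T; T[:3,3]=-Rm.T@t
    else:
        W=np.eye(4); W[:3,:3]=R.from_euler('xyz',o['tcp_rot'],degrees=True).as_matrix(); W[:3,3]=o['ee_pos']
        T=W@np.array(m['tool_from_camera'])
    return p,d,m,T
def pts(d,m,T,mask):
    r,c=np.nonzero(mask&(d>0)); z=d[r,c]
    P=np.c_[(c-m['cx'])/m['fx']*z,(r-m['cy'])/m['fy']*z,z]
    return P@T[:3,:3].T+T[:3,3]
def ray(m,T,r,c,z):
    v=T[:3,:3]@np.array([(c-m['cx'])/m['fx'],(r-m['cy'])/m['fy'],1]); o=T[:3,3]
    return o+v*(z-o[2])/v[2]
def save(p,f): cv2.imwrite('pics/'+f,cv2.cvtColor(p,cv2.COLOR_RGB2BGR))
E
python3 - <<'E'
from h import *
np.set_printoptions(precision=4,suppress=True)
o=bot.get_obs();print(o)
for n in ['top','side']:
    p,d,m,T=cam(n); save(p,n+'1.png'); print(n,T[:3,3],T[:3,2])
    for l in ['cap','housing_mouth','pusher','stand_mouth','pusher_grip','spare_roller_2','driver_red','marker_black','reel_b']:
        for x in bot.regions_of(n,l)[:2]:
            q=pts(d,m,T,x['pixels'])
            print(l,round(x['conf'],2),x['point'],x['pixels'].sum(), np.percentile(q,[3,50,97],axis=0) .round(3).tolist() if len(q) else '')
E
```

```text
pics
{'time': 0.0, 'q': array([-69.1006,   5.0103,  10.0333,  95.0988,  -0.0003,  90.0006]), 'qd': array([ 0.086 ,  0.0603, -0.0219,  0.0003,  0.0703,  0.0003]), 'joint_efforts': array([ -0.0008, -52.0386,  46.4808,   0.0162,  -0.0001,   0.    ]), 'ee_pos': array([ 0.1961, -0.5136,  0.2306]), 'tcp_rot': array([-90.0003,   0.0757, -69.1012]), 'wrist_force': array([-0.4043, -0.366 , -0.3439]), 'torque': array([ 0.0398,  0.0305, -0.0423]), 'opening': 0.08551774160228807}
top [ 0.3706 -0.02    1.0153] [ 0.1316 -0.0173 -0.9911]
cap 0.94 [222.3, 256.1] 393 [[0.506, 0.078, 0.036], [0.527, 0.098, 0.04], [0.548, 0.118, 0.044]]
housing_mouth 0.84 [224.6, 265.2] 1199 [[0.486, 0.056, 0.017], [0.525, 0.094, 0.032], [0.57, 0.141, 0.036]]
pusher 0.67 [215.5, 182.3] 339 [[0.516, 0.231, 0.066], [0.528, 0.242, 0.1], [0.545, 0.259, 0.122]]
stand_mouth 0.83 [222.4, 187.1] 1385 [[0.492, 0.208, 0.002], [0.521, 0.233, 0.061], [0.568, 0.282, 0.066]]
pusher_grip 0.84 [215.0, 173.7] 370 [[0.514, 0.23, 0.064], [0.528, 0.242, 0.093], [0.548, 0.26, 0.122]]
spare_roller_2 0.47 [187.2, 216.2] 252 [[0.586, 0.176, 0
[... 564 characters left out ...]
479, 0.059, 0.0], [0.508, 0.127, 0.029], [0.566, 0.148, 0.032]]
pusher 0.77 [301.1, 192.2] 753 [[0.512, 0.237, 0.061], [0.521, 0.256, 0.088], [0.544, 0.266, 0.119]]
stand_mouth 0.63 [337.8, 201.2] 2899 [[0.489, 0.213, 0.001], [0.505, 0.273, 0.041], [0.559, 0.289, 0.062]]
stand_mouth 0.54 [243.2, 399.1] 275 [[0.345, -0.285, 0.005], [0.369, -0.198, 0.017], [0.428, -0.175, 0.023]]
pusher_grip 0.85 [307.5, 194.6] 763 [[0.51, 0.238, 0.061], [0.521, 0.256, 0.087], [0.539, 0.267, 0.119]]
driver_red 0.82 [243.9, 398.4] 270 [[0.345, -0.256, 0.0], [0.367, -0.196, 0.018], [0.406, -0.175, 0.023]]
marker_black 0.63 [239.8, 412.1] 196 [[0.335, -0.299, 0.005], [0.359, -0.246, 0.012], [0.39, -0.206, 0.015]]
```

```bash
python3 - <<'E'
import cv2,numpy as np
a=cv2.imread('pics/top1.png')[130:330,130:330];b=cv2.imread('pics/side1.png')[170:370,130:330]
cv2.imwrite('pics/a.png',cv2.resize(np.hstack([a,b]),(800,400)))
E
```

```text
(no output)
```

View pics/a.png

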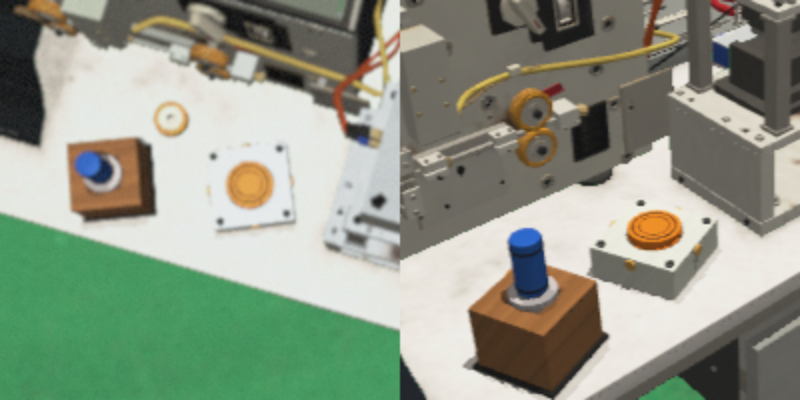

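View pics/side1.png

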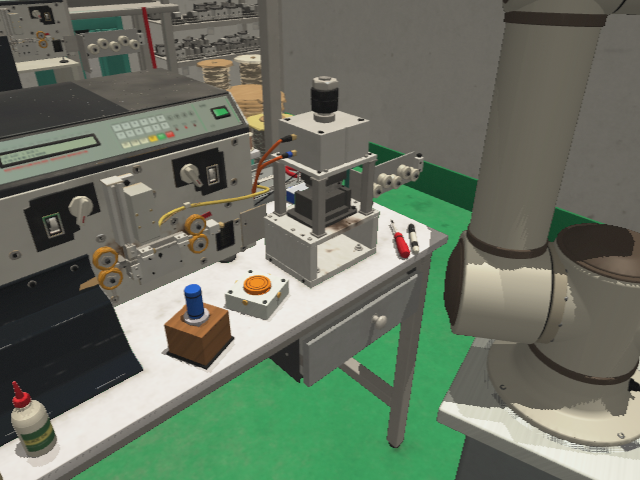

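The top view shows the pusher in its stand at the left, with the cap in the housing to its right; the side view shows a tall press just beyond the housing. I'll map the obstacles and refine the points.

```bash
python3 - <<'E'
from h import *
np.set_printoptions(precision=4,suppress=True,linewidth=200)
H=np.zeros((14,20));A=[]
for n in ['top','side']:
    p,d,m,T=cam(n); P=pts(d,m,T,np.ones(d.shape,bool)); A.append(P)
    hsv=cv2.cvtColor(p,cv2.COLOR_RGB2HSV)
    r=[x for x in bot.regions_of(n,'pusher_grip')][0]['pixels']
    blue=(hsv[...,0]>100)&(hsv[...,0]<130)&(hsv[...,1]>120)&cv2.dilate(r.astype(np.uint8),np.ones((9,9))).astype(bool)
    B=pts(d,m,T,blue); B=B[(B[:,2]>.06)&(B[:,2]<.14)]
    t=B[B[:,2]>.118]; print(n,'top of handle',len(t),t.mean(0),B[:,2].max(), (t.min(0)+t.max(0))/2)
    from scipy.optimize import least_squares
    f=least_squares(lambda u:(lambda q:np.hypot(q[:,0]-u[0],q[:,1]-u[1])-.013)(B[B[:,2]<.115]),[.528,.243],loss='soft_l1',f_scale=.002); print('axis',f.x, len(B))
    o=(hsv[...,0]>5)&(hsv[...,0]<22)&(hsv[...,1]>150)
    c=bot.regions_of(n,'cap')[0]['pixels']; C=pts(d,m,T,c); 
    mm=cv2.moments(c.astype(np.uint8)); print('cap ray',ray(m,T,mm['m01']/mm['m00'],mm['m10']/mm['m00'],.040))
    h=C[C[:,2]>.037]; print('cap top',h.mean(0),np.median(h[:,2]))
    ht=P[(abs(P[:,0]-.527)<.05)&(abs(P[:,1]-.1)<.05)&(abs(P[:,2]-.032)<.003)]; print('housing top',(np.percentile(ht,[1],axis=0)+np.percentile(ht,[99],axis=0))/2,np.ptp(ht,axis=0), cv2.minAreaRect(ht[:,:2].astype(np.float32)*1000))
    st=P[(abs(P[:,0]-.527)<.05)&(abs(P[:,1]-.243)<.055)&(abs(P[:,2]-.063)<.003)]; print('stand top',np.median(st[:,2]), cv2.minAreaRect(st[:,:2].astype(np.float32)*1000))
P=np.vstack(A)
for i in range(14):
  print(round(.15+.05*i,2),end=': ')
  for j in range(20):
    k=P[(P[:,0]>.15+.05*i)&(P[:,0]<.2+.05*i)&(P[:,1]>-.55+.05*j)&(P[:,1]<-.5+.05*j)]
    print('%4d'%(np.percentile(k[:,2],99)*1000 if len(k)>3 else -999),end=' ')
  print()
E
```

```text
top top of handle 96 [0.5304 0.2467 0.1204] 0.12482475998380571 [0.5303 0.2465 0.1214]
axis [0.5314 0.2489] 172
cap ray [0.5269 0.1001 0.04  ]
cap top [0.5271 0.1    0.0403] 0.04046188214260388
housing top [[0.5288 0.0996 0.032 ]] [0.0945 0.0946 0.006 ] ((528.127197265625, 100.18057250976562), (91.33609771728516, 90.91102600097656), 11.749114036560059)
stand top 0.062382275530550646 ((531.4879760742188, 248.33909606933594), (72.96283721923828, 73.14939880371094), 7.192258358001709)
side top of handle 84 [0.5265 0.2498 0.1189] 0.121017125670001 [0.5268 0.2491 0.1195]
axis [0.5294 0.2484] 485
cap ray [0.5203 0.1071 0.04  ]
cap top [0.5242 0.1027 0.039 ] 0.038970863649093745
housing top [[0.5256 0.1013 0.0313]] [0.0972 0.0975 0.0049] ((524.541259765625, 102.0400390625), (90.29249572753906, 91.82809448242188), 8.905587196350098)
stand top 0.061034776218598374 ((528.7764892578125, 249.87026977539062), (74.21869659423828, 73.82666015625), 8.449520111083984)
0.15: -741  358  346 -741 -741 -742 -739   -5    0    0  436  514  524  224   -1 -741 -742 -740 -740 -741 
0.2:  308  339 -742 -742 -7
[... 655 characters left out ...]
0  373  374  299  264   43   42    3  121  120    4    3    3 
0.55: -746 -743    0    4   26   14   12  230  299  300  297  263   37   37   15   65   64   17   14    9 
0.6: -741 -745    3   32   32   26   12  146    2    0  322  317  302  289  138  245    4   94   87   59 
0.65: -999 -743    4   34   34   34    4   98    4  101  342  342  341  335  323  312  299  284  115   98 
0.7: -999 -999   27   41   33   33   14   58   37   74  342  342  342  342  342  342  341  332  319  309 
0.75: -999   25   26   39   11   13   26   26   46  341  342  342  342  342  342  342  342  342  343  342 
0.8: -999   27   16   12   13   17   26   23   27  342  342  342  342  342  342  342  342  343  342  342
```

```bash
python3 -m jog '[[0,-0.3,1.9,0.5,0,0,0.4],[0,-0.6,3.8,1,0,0,0.8],[0,-0.9,5.7,1,0,0,1.2],[0,-1.2,7.6,1,0,0,1.6],[0,-1.4,9.4,1,0,0,2]]' 60
python3 - <<'E'
from h import *
A=[]
for n in ['top','side']:
    p,d,m,T=cam(n); A.append(pts(d,m,T,np.ones(d.shape,bool)))
P=np.vstack(A); P=P[(P[:,2]>.1)]
for i in range(9):
  print(round(.46+.02*i,2),end=': ')
  for j in range(12):
    k=P[(P[:,0]>.46+.02*i)&(P[:,0]<.48+.02*i)&(P[:,1]>0+.02*j)&(P[:,1]<.02+.02*j)]
    print('%4d'%(k[:,2].max()*1000 if len(k)>1 else 0),end=' ')
  print()
E
```

```text
time: 1.8
ee_pos: [0.1605, -0.277, 0.2563]
tcp_rot: [-90.0, -0.0, -59.1]
wrist_force: [0.3, 0.3, 1.0]
opening: 0.0856
0.46:  109    0    0    0    0    0    0    0    0    0    0    0 
0.48:  107    0    0    0    0    0    0    0    0    0    0    0 
0.5:  105    0    0    0    0    0    0    0    0    0    0    0 
0.52:  276    0    0    0    0    0    0    0    0    0    0  123 
0.54:  274    0    0    0    0    0    0    0    0    0    0  116 
0.56:  261    0    0    0    0    0    0    0    0    0    0    0 
0.58:  236    0    0    0    0    0    0    0    0    0    0    0 
0.6:  294  272    0  124  135  145  146    0    0    0    0    0 
0.62:  317  316  302  298  291  265  252  161  137    0  246  247
```

```bash
python3 -m jog '[[0,1.2,1.8,0,0,0,1.7],[0,2.5,3.1,0,0,0,3.4],[0,3.6,4.4,0,0,0,5.1],[0,4.45,6,0,0,0,6.8],[0,5.05,7.65,0,0,0,8.5]]'
python3 -m jog '[[0,0.4,1.75,0,0,0,1.7],[0,0.55,3.5,0,0,0,3.4],[0,0.4,5.3,0,0,0,5.1],[0,0,6.95,0,0,0,6.8],[0,-0.6,8.5,0,0,0,8.4]]'
python3 -m jog '[[0,0,0,0,0,0,0]]'
python3 -c "
from workcell import bot
print(bot.get_obs()['q'])"
```

```text
time: 2.4
ee_pos: [0.2886, -0.0861, 0.2562]
tcp_rot: [-90.0, -0.0, -16.5]
wrist_force: [0.8, -0.3, 0.7]
opening: 0.0853
time: 2.9
ee_pos: [0.2724, 0.1268, 0.2562]
tcp_rot: [-90.0, -0.0, 25.5]
wrist_force: [0.5, 0.2, 0.4]
opening: 0.0853
time: 3.0
ee_pos: [0.2711, 0.129, 0.2562]
tcp_rot: [-89.9, -0.0, 25.9]
wrist_force: [0.3, 0.3, -0.5]
opening: 0.0851
[ 2.53887167e+01 -2.78825959e+01 -1.46144913e+01  1.03265646e+02
  5.40301170e-02  8.94589174e+01]
```

```bash
python3 -m jog '[[0,1.5,0.6,0.4,0,0,0],[0,3,1.2,0.4,0,0,0],[0,4.6,1.8,0.4,0,0,0],[0,6.1,2.4,0.4,0,0,0],[0,7.6,2.8,0.4,0,0,0]]'
python3 -m jog '[[0,0,0,0,0,0,0]]'
cat > m.py <<'E'
from h import *
import sys
np.set_printoptions(precision=4,suppress=True,linewidth=200)
p,d,m,T=cam('wrist'); save(p,sys.argv[1]); print(bot.get_obs()['ee_pos'],'cam',T[:3,3],T[:3,2])
P=pts(d,m,T,np.ones(d.shape,bool)).reshape(-1,3)
for l in ['cap','housing_mouth','pusher_grip','stand_mouth']:
    for x in bot.regions_of('wrist',l)[:1]:
        k=x['pixels']; q=pts(d,m,T,k); q=q[(q[:,2]>-.01)]
        if not len(q): print(l,'nodepth');continue
        z=np.percentile(q[:,2],90); t=q[abs(q[:,2]-z)<.004]
        (cx,cy),s,a=cv2.minAreaRect(t[:,:2].astype(np.float32)*1000)
        ec=cv2.minEnclosingCircle(t[:,:2].astype(np.float32)*1000)
        print(l,round(x['conf'],2),x['point'],'zTop',np.median(t[:,2]),'mean',t.mean(0)[:2],'rect',cx,cy,s,a,'circ',ec)
E
python3 m.py w1.png
```

```text
time: 3.5
ee_pos: [0.4648, 0.195, 0.2657]
tcp_rot: [-90.0, 0.0, 25.1]
wrist_force: [1.5, -0.0, -0.0]
opening: 0.0854
time: 3.6
ee_pos: [0.4664, 0.195, 0.263]
tcp_rot: [-90.0, 0.2, 25.0]
wrist_force: [-1.2, 0.4, 0.0]
opening: 0.0856
[0.4645 0.1945 0.2641] cam [0.4335 0.267  0.4062] [ 0.1274 -0.2806 -0.9513]
cap 0.77 [295.8, 330.8] zTop 0.04115328450969785 mean [0.5266 0.1003] rect 527.3349609375 99.602783203125 (47.600013732910156, 50.280113220214844) 24.588871002197266 circ ((527.18408203125, 99.47786712646484), 25.210391998291016)
housing_mouth 0.96 [271.8, 330.6] zTop 0.0329243749074381 mean [0.5257 0.1025] rect 526.88818359375 99.68911743164062 (91.56202697753906, 91.66510009765625) 4.4878387451171875 circ ((527.3963623046875, 99.78219604492188), 60.360836029052734)
pusher_grip 0.91 [190.7, 405.0] zTop 0.12054142823429259 mean [0.5291 0.2485] rect 529.7784423828125 248.31973266601562 (25.31453514099121, 24.577178955078125) 22.11697769165039 circ ((529.7584838867188, 248.18173217773438), 12.977927207946777)
stand_mouth 0.75 [173.3, 385.9] zTop 0.0627516336636669 mean [0.5264 0.25  ] rect 530.2367553710938 248.04736328125 (72.6249008178711, 72.14213562011719) 7.532187461853027 circ ((529.330810546875, 248.16612243652344), 50.1899528503418)
```

View pics/w1.png

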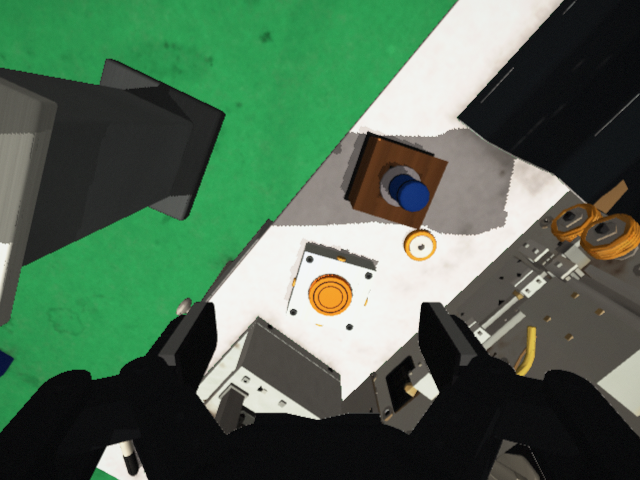

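The wrist view agrees with the fixed cameras: handle at about (405,191) px is (0.5297, 0.2483), and the cap at (331,296) px is (0.527, 0.0998). I'll move above the handle.

```bash
python3 -m jog '[[0,0.9,0.7,-0.6,0,0,0],[0,1.8,1.45,-1.5,0,0,0],[0,2.6,2.15,-2.5,0,0,0],[0,2.6,2.15,-3.7,0,0,0],[0,2.6,2.15,-3.7,0,0,0]]'
python3 -m jog '[[0,0,0,0,0,0,0],[0,0,0,0,0,0,0]]'
python3 - <<'E'
from h import *
for i in range(4):
  bot.camera('wrist'); o=bot.get_obs(); print(o['ee_pos'],o['tcp_rot'],o['wrist_force'])
E
```

```text
time: 4.35
ee_pos: [0.5257, 0.248, 0.1703]
tcp_rot: [-90.0, 0.3, 25.2]
wrist_force: [-0.8, -0.6, 0.2]
opening: 0.0857
time: 4.55
ee_pos: [0.5277, 0.2486, 0.1766]
tcp_rot: [-90.0, -0.2, 25.2]
wrist_force: [0.7, -0.6, 0.1]
opening: 0.0854
[0.52781808 0.24869679 0.17655467] [-89.99910042  -0.21409881  25.1542957 ] [-1.36338419  0.24771498  0.18471935]
[0.52788131 0.24869483 0.17624755] [-89.99950681  -0.20003432  25.15414802] [-0.077693    0.11672321  0.02860514]
[0.52781989 0.24871918 0.17580734] [-89.99890693  -0.16640518  25.15775409] [ 0.47349252  0.21573927 -0.19402887]
[0.52779459 0.2487233  0.17538738] [-89.99843312  -0.1362123   25.15613661] [ 0.12638366  1.08308439 -0.22005761]
```

```bash
python3 -m jog '[[0,0.06,0,-0.9,0,0,0],[0,0.06,0,-1.8,0,0,0],[0,0.06,0,-2.7,0,0,0],[0,0.06,0,-3.4,0,0,0],[0,0.06,0,-3.8,0,0,0]]'
python3 -m jog '[[0,0,0,0,0,0,0],[0,0,0,0,0,0,0],[0,0,0,0,0,0,0],[0,0,0,0,0,0,0]]'
python3 m.py w2.png
```

```text
time: 5.25
ee_pos: [0.5286, 0.2485, 0.0777]
tcp_rot: [-90.0, 0.1, 25.2]
wrist_force: [-0.6, 1.0, 0.1]
opening: 0.0855
time: 5.65
ee_pos: [0.5294, 0.249, 0.0798]
tcp_rot: [-90.0, -0.1, 25.2]
wrist_force: [-0.0, -0.2, 0.1]
opening: 0.0856
[0.5293 0.2489 0.0796] cam [0.4957 0.3205 0.223 ] [ 0.1326 -0.2779 -0.9514]
cap 0.89 [422.7, 229.5] zTop 0.04064478059117854 mean [0.5235 0.1224] rect 523.4967041015625 121.56279754638672 (8.017446517944336, 13.870770454406738) 86.0351333618164 circ ((523.56640625, 122.80675506591797), 7.3724365234375)
housing_mouth 0.67 [385.7, 245.0] zTop 0.03266062746620689 mean [0.5255 0.1373] rect 530.1790161132812 135.18197631835938 (68.65155029296875, 25.251995086669922) 9.658700942993164 circ ((529.2833862304688, 140.42137145996094), 34.34526824951172)
pusher_grip 0.78 [321.0, 315.8] zTop 0.1204508458578171 mean [0.5289 0.2504] rect 529.2206420898438 249.19683837890625 (25.314014434814453, 24.416519165039062) 78.5675048828125 circ ((529.9384155273438, 249.37261962890625), 13.325689315795898)
stand_mouth 0.8 [250.9, 324.3] zTop 0.06267733354507857 mean [0.5258 0.2568] rect 529.9459228515625 248.2206268310547 (72.22798919677734, 73.0041732788086) 7.419827938079834 circ ((529.893310546875, 248.28672790527344), 50.8838996887207)
```

View pics/w2.png

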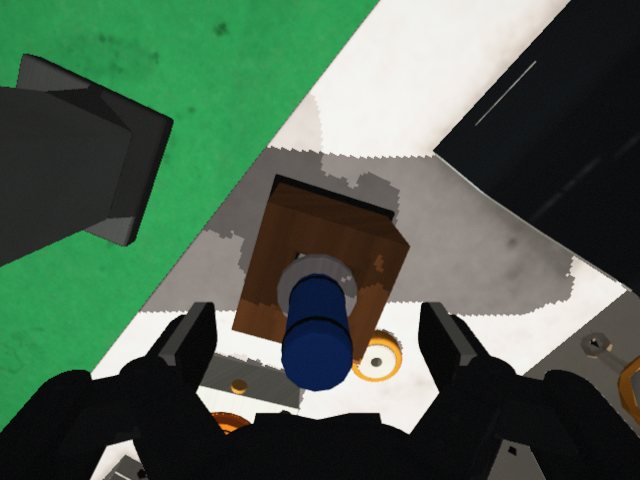

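The handle is centred between the jaws at (316,321) px, so I'll close on it.

```bash
python3 -m jog '[[1,0,0,0,0,0,0],[1,0,0,0,0,0,0],[1,0,0,0,0,0,0],[1,0,0,0,0,0,0],[1,0,0,0,0,0,0]]' 90
python3 -m jog '[[1,0,0,0,0,0,0],[1,0,0,0,0,0,0],[1,0,0,0,0,0,0]]'
python3 -m jog '[[1,0,0,0.3,0,0,0],[1,0,0,0.6,0,0,0],[1,0,0,0.9,0,0,0],[1,0,0,1.2,0,0,0],[1,0,0,1.2,0,0,0]]'
```

```text
time: 6.4
ee_pos: [0.5291, 0.2487, 0.079]
tcp_rot: [-90.0, -0.0, 25.2]
wrist_force: [-0.5, 0.3, 1.5]
opening: 0.0243
time: 6.7
ee_pos: [0.5291, 0.2488, 0.079]
tcp_rot: [-90.0, -0.0, 25.2]
wrist_force: [0.3, -0.6, 3.0]
opening: 0.0243
time: 7.2
ee_pos: [0.5295, 0.2489, 0.1103]
tcp_rot: [-90.0, -0.1, 25.2]
wrist_force: [0.0, -0.3, -2.3]
opening: 0.024
```

```bash
python3 -m jog '[[1,0,0,0.7,0,0,0],[1,0,0,1.4,0,0,0],[1,0,0,2.1,0,0,0],[1,0,0,2.5,0,0,0],[1,0,0,2.5,0,0,0]]'
python3 -m jog '[[1,0,0,0,0,0,0],[1,0,0,0,0,0,0],[1,0,0,0,0,0,0]]'
python3 - <<'E'
from h import *
np.set_printoptions(precision=4,suppress=True)
F=[]
for n in ['side','top']:
  p,d,m,T=cam(n); save(p,n+'3.png'); print(n,bot.get_obs()['ee_pos'])
  if n=='side':
    r=bot.regions_of(n,'pusher')
    for x in r[:1]:
      P=pts(d,m,T,x['pixels']); print(x['conf'],x['point'],np.percentile(P,[1,50,99],axis=0))
    cv2.imwrite('pics/side3c.png',cv2.resize(cv2.cvtColor(p,cv2.COLOR_RGB2BGR)[200:350,130:330],(800,600),interpolation=cv2.INTER_CUBIC))
E
```

```text
time: 7.7
ee_pos: [0.5295, 0.2489, 0.1726]
tcp_rot: [-90.0, -0.1, 25.2]
wrist_force: [0.0, 1.7, -2.2]
opening: 0.0241
time: 8.0
ee_pos: [0.5287, 0.2486, 0.1703]
tcp_rot: [-90.0, 0.1, 25.2]
wrist_force: [-0.1, -0.5, -2.2]
opening: 0.0242
side [0.5287 0.2486 0.1705]
0.66 [264.5, 183.8] [[ 0.5091  0.1334 -0.0005]
 [ 0.5219  0.2559  0.1594]
 [ 0.667   0.2677  0.2108]]
top [0.5288 0.2486 0.1709]
```

View pics/side3c.png

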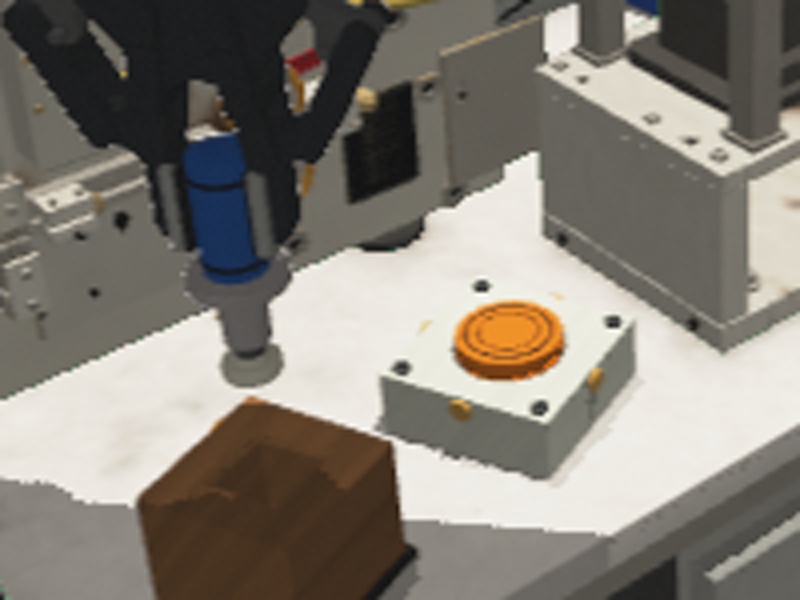

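```bash
python3 - <<'E'
from h import *
np.set_printoptions(precision=4,suppress=True)
m=bot.camera_model('side');K=np.array([[m['fx'],0,m['cx']],[0,m['fy'],m['cy']],[0,0,1]])
X=np.array([[.529,.2487,z] for z in [.212,.188,.162,.1565,.12,.114,.102]],float)
uv=cv2.projectPoints(X,np.array(m['rvec'],float),np.array(m['tvec'],float),K,None)[0].reshape(-1,2)
print(np.c_[X[:,2],uv,(uv[:,0]-130)*4,(uv[:,1]-200)*4])
o=bot.get_obs();print(o['ee_pos'],o['wrist_force'])
E
```

```text
[[  0.212  183.2772 235.5023 213.1087 142.0093]
 [  0.188  185.4876 249.6274 221.9504 198.5097]
 [  0.162  187.7974 264.3875 231.1895 257.5501]
 [  0.1565 188.2751 267.4404 233.1005 269.7618]
 [  0.12   191.354  287.1152 245.4159 348.4608]
 [  0.114  191.8454 290.2552 247.3815 361.0209]
 [  0.102  192.8161 296.4585 251.2644 385.8338]]
[0.5288 0.2486 0.1709] [-0.6339 -0.9604 -1.4003]
```

```bash
python3 -m jog '[[1,0,-1.3,0,0,0,0],[1,0,-2.6,0,0,0,0],[1,0,-3.9,0,0,0,0],[1,-0.07,-5.2,0,0,0,0],[1,-0.07,-5.95,0,0,0,0]]'
python3 -m jog '[[1,0,0,0,0,0,0],[1,0,0,0,0,0,0],[1,0,0,-0.6,0,0,0],[1,0,0,-1.2,0,0,0],[1,0,0,-1.8,0,0,0]]'
python3 -m jog '[[1,0,0,0,0,0,0],[1,0,0,0,0,0,0],[1,0,0,0,0,0,0],[1,0,0,0,0,0,0]]'
python3 - <<'E'
from h import *
for i in range(2): p=bot.camera('side')[0]
p,d,m,T=cam('side');print(bot.get_obs())
cv2.imwrite('pics/side4c.png',cv2.resize(cv2.cvtColor(p,cv2.COLOR_RGB2BGR)[200:350,160:360],(800,600),interpolation=cv2.INTER_CUBIC))
E
```

```text
time: 8.65
ee_pos: [0.5269, 0.0979, 0.1714]
tcp_rot: [-90.0, 0.0, 25.1]
wrist_force: [0.5, 0.4, -2.0]
opening: 0.0241
time: 9.15
ee_pos: [0.5267, 0.1006, 0.1241]
tcp_rot: [-90.0, 0.1, 25.2]
wrist_force: [0.5, 0.5, -2.1]
opening: 0.0244
time: 9.55
ee_pos: [0.5276, 0.1, 0.127]
tcp_rot: [-90.0, -0.1, 25.2]
wrist_force: [-0.7, 0.5, -1.8]
opening: 0.0243
{'time': 9.7, 'q': array([ 1.07298527e+01,  2.31888165e+00, -4.27393773e+00,  8.33622594e+01,
        5.37489288e-04,  7.55667860e+01]), 'qd': array([-0.0240039 ,  0.02159649, -0.10150407, -0.00755255, -0.0158433 ,
       -0.06597599]), 'joint_efforts': array([ 2.76457815e-02, -5.06268561e+01,  4.80468392e+01, -6.25034329e-03,
       -6.19987331e-04,  2.55499453e-04]), 'ee_pos': array([0.52746148, 0.09995226, 0.12675259]), 'tcp_rot': array([-9.00106761e+01, -4.36373895e-02,  2.51630710e+01]), 'wrist_force': array([ 0.23476959, -1.03966362, -2.53842195]), 'torque': array([0.0439315 , 0.03084929, 0.03166417]), 'opening': 0.02396113645032943}
```

View pics/side4c.png

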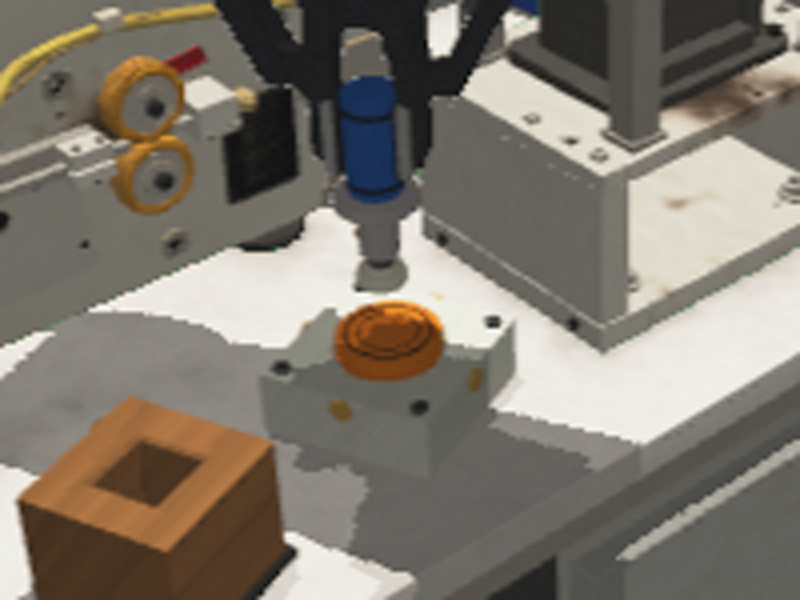

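The foot hangs above the cap, centred at about (382,275) px in the crop. I'll descend and feel for contact.

```bash
python3 -m jog '[[1,-0.02,0,-0.2,0,0,0],[1,-0.02,0,-0.4,0,0,0],[1,-0.02,0,-0.6,0,0,0],[1,-0.02,0,-0.6,0,0,0],[1,-0.02,0,-0.6,0,0,0]]'
python3 -m jog '[[1,0,0,-0.03,0,0,0],[1,0,0,-0.06,0,0,0],[1,0,0,-0.1,0,0,0]]'
python3 -m jog '[[1,0,0,-0.03,0,0,0],[1,0,0,-0.06,0,0,0],[1,0,0,-0.1,0,0,0]]'
```

```text
time: 10.2
ee_pos: [0.5266, 0.0999, 0.111]
tcp_rot: [-90.0, 0.0, 25.2]
wrist_force: [-0.3, -0.5, -2.3]
opening: 0.0241
time: 10.5
ee_pos: [0.5268, 0.1, 0.1089]
tcp_rot: [-90.0, -0.0, 25.2]
wrist_force: [-0.4, 0.4, -2.0]
opening: 0.0243
time: 10.8
ee_pos: [0.5267, 0.1, 0.1063]
tcp_rot: [-90.0, -0.0, 25.2]
wrist_force: [0.8, -0.1, -1.6]
opening: 0.0243
```

```bash
python3 -m jog '[[1,0,0,-0.02,0,0,0],[1,0,0,-0.04,0,0,0],[1,0,0,-0.06,0,0,0]]'
python3 -m jog '[[1,0,0,-0.02,0,0,0],[1,0,0,-0.04,0,0,0],[1,0,0,-0.06,0,0,0]]'
python3 -m jog '[[1,0,0,-0.02,0,0,0],[1,0,0,-0.04,0,0,0],[1,0,0,-0.06,0,0,0]]'
```

```text
time: 11.1
ee_pos: [0.5267, 0.0999, 0.1047]
tcp_rot: [-90.0, 0.0, 25.2]
wrist_force: [0.2, 0.2, -1.7]
opening: 0.0237
time: 11.4
ee_pos: [0.5267, 0.0999, 0.1033]
tcp_rot: [-90.0, -0.0, 25.2]
wrist_force: [-0.2, -0.5, -2.6]
opening: 0.024
time: 11.7
ee_pos: [0.5267, 0.0999, 0.1017]
tcp_rot: [-90.0, 0.0, 25.2]
wrist_force: [-0.2, 0.3, -1.6]
opening: 0.024
```

```bash
python3 -m jog '[[1,0,0,-0.02,0,0,0],[1,0,0,-0.04,0,0,0],[1,0,0,-0.06,0,0,0]]'
python3 -m jog '[[1,0,0,-0.02,0,0,0],[1,0,0,-0.04,0,0,0],[1,0,0,-0.06,0,0,0]]'
```

```text
time: 12.0
ee_pos: [0.5267, 0.1, 0.1003]
tcp_rot: [-90.0, -0.0, 25.2]
wrist_force: [0.2, -0.3, -2.0]
opening: 0.0242
time: 12.3
ee_pos: [0.5268, 0.1, 0.0989]
tcp_rot: [-90.0, -0.0, 25.2]
wrist_force: [-0.4, 0.5, -0.9]
opening: 0.0243
```

```bash
python3 -m jog '[[1,0,0,-0.02,0,0,0],[1,0,0,-0.04,0,0,0],[1,0,0,-0.06,0,0,0]]'
python3 -m jog '[[1,0,0,-0.02,0,0,0],[1,0,0,-0.04,0,0,0]]'
```

```text
time: 12.6
ee_pos: [0.5269, 0.1, 0.0979]
tcp_rot: [-90.0, -0.1, 25.2]
wrist_force: [-0.9, 0.1, 5.4]
opening: 0.0238
time: 12.8
ee_pos: [0.527, 0.1, 0.097]
tcp_rot: [-90.0, -0.1, 25.2]
wrist_force: [-0.9, -0.4, 7.1]
opening: 0.0243
```

```bash
python3 -m jog '[[1,0,0,-0.02,0,0,0],[1,0,0,-0.04,0,0,0]]'
python3 -m jog '[[1,0,0,-0.02,0,0,0],[1,0,0,-0.04,0,0,0]]'
python3 -m jog '[[1,0,0,-0.02,0,0,0],[1,0,0,-0.04,0,0,0]]'
```

```text
time: 13.0
ee_pos: [0.5271, 0.1, 0.0961]
tcp_rot: [-90.0, -0.1, 25.2]
wrist_force: [-1.1, -0.8, 6.4]
opening: 0.0242
time: 13.2
ee_pos: [0.5268, 0.1, 0.0945]
tcp_rot: [-90.0, -0.0, 25.2]
wrist_force: [-0.9, -0.9, 0.6]
opening: 0.0241
time: 13.4
ee_pos: [0.5265, 0.0999, 0.0927]
tcp_rot: [-90.0, 0.0, 25.2]
wrist_force: [-0.6, 0.7, -2.3]
opening: 0.0238
```

The force fell from about 9 N to nothing, so it snapped. I'll follow down gently to confirm it is on the floor.

```bash
python3 -m jog '[[1,0,0,-0.02,0,0,0],[1,0,0,-0.04,0,0,0]]'
python3 -m jog '[[1,0,0,-0.02,0,0,0],[1,0,0,-0.04,0,0,0]]'
python3 -m jog '[[1,0,0,-0.02,0,0,0]]'
```

```text
time: 13.6
ee_pos: [0.5266, 0.0999, 0.0919]
tcp_rot: [-90.0, 0.0, 25.2]
wrist_force: [0.2, 0.9, -1.0]
opening: 0.024
time: 13.8
ee_pos: [0.5267, 0.0999, 0.0912]
tcp_rot: [-90.0, 0.0, 25.2]
wrist_force: [-0.7, 0.6, -2.3]
opening: 0.0244
time: 13.9
ee_pos: [0.5267, 0.0999, 0.091]
tcp_rot: [-90.0, -0.0, 25.2]
wrist_force: [-1.7, -1.3, 3.6]
opening: 0.0239
```

```bash
python3 -m jog '[[1,0,0,-0.02,0,0,0]]'
python3 -m jog '[[1,0,0,-0.02,0,0,0]]'
```

```text
time: 14.0
ee_pos: [0.5268, 0.0999, 0.0909]
tcp_rot: [-90.0, -0.0, 25.2]
wrist_force: [-3.4, -0.7, 7.2]
opening: 0.024
time: 14.1
ee_pos: [0.5269, 0.0999, 0.0909]
tcp_rot: [-90.0, -0.1, 25.2]
wrist_force: [-4.4, -1.7, 10.8]
opening: 0.0244
```

```bash
python3 -m jog '[[1,0,0,-0.02,0,0,0]]'
python3 -m jog '[[1,0,0,0,0,0,0]]'
```

```text
time: 14.2
ee_pos: [0.5269, 0.0999, 0.0909]
tcp_rot: [-90.0, -0.1, 25.2]
wrist_force: [-6.4, -2.3, 13.9]
opening: 0.024
time: 14.3
ee_pos: [0.5269, 0.0999, 0.0909]
tcp_rot: [-90.0, -0.1, 25.2]
wrist_force: [-3.5, -1.7, 11.6]
opening: 0.0243
```

Hard floor at 0.0909. I'll lift off and check the cap.

```bash
python3 -m jog '[[1,0,0,0.3,0,0,0],[1,0,0,0.9,0,0,0],[1,0,0,1.7,0,0,0],[1,0,0,2.5,0,0,0],[1,0,0,3.2,0,0,0]]'
python3 -m jog '[[1,0,1.3,0,0,0,0],[1,0,2.6,0,0,0,0],[1,0,3.9,0,0,0,0],[1,0.09,5.2,0,0,0,0],[1,0.09,5.95,0,0,0,0]]'
python3 -m jog '[[1,0,0,0,0,0,0],[1,0,0,0,0,0,0],[1,0,0,0,0,0,0],[1,0,0,0,0,0,0]]'
python3 - <<'E'
from h import *
np.set_printoptions(precision=4,suppress=True)
for n in ['side','top']:
  p,d,m,T=cam(n); print(bot.get_obs()['ee_pos'])
  c=bot.regions_of(n,'cap')[0]; C=pts(d,m,T,c['pixels']); print(n,c['conf'],c['point'],np.percentile(C,[10,50,90],axis=0))
  P=pts(d,m,T,np.ones(d.shape,bool)); r=np.hypot(P[:,0]-.527,P[:,1]-.1); a=P[r<.02];b=P[(r>.03)&(r<.04)]; print('cap z',np.median(a[:,2]),'housing z',np.median(b[:,2]))
  if n=='side': cv2.imwrite('pics/side5c.png',cv2.resize(cv2.cvtColor(p,cv2.COLOR_RGB2BGR)[200:350,130:330],(800,600),interpolation=cv2.INTER_CUBIC))
E
```

```text
time: 14.8
ee_pos: [0.527, 0.1, 0.1713]
tcp_rot: [-90.0, -0.1, 25.2]
wrist_force: [-0.0, -0.7, -2.3]
opening: 0.0241
time: 15.3
ee_pos: [0.529, 0.2508, 0.1699]
tcp_rot: [-90.0, -0.0, 25.2]
wrist_force: [0.2, -0.4, -1.4]
opening: 0.0242
time: 15.7
ee_pos: [0.5291, 0.2478, 0.1696]
tcp_rot: [-90.0, -0.0, 25.1]
wrist_force: [-0.1, 0.5, -2.2]
opening: 0.0242
[0.5291 0.2478 0.1696]
side 0.63 [286.2, 254.1] [[0.5085 0.0847 0.0292]
 [0.5251 0.1018 0.0307]
 [0.5421 0.1197 0.032 ]]
cap z 0.030825177918456403 housing z 0.030291883039724188
[0.5291 0.2481 0.1695]
top 0.63 [223.9, 253.7] [[0.5106 0.0816 0.03  ]
 [0.5276 0.0994 0.0323]
 [0.5449 0.1165 0.0344]]
cap z 0.032497729410237264 housing z 0.031943055306912216
```

View pics/side5c.png

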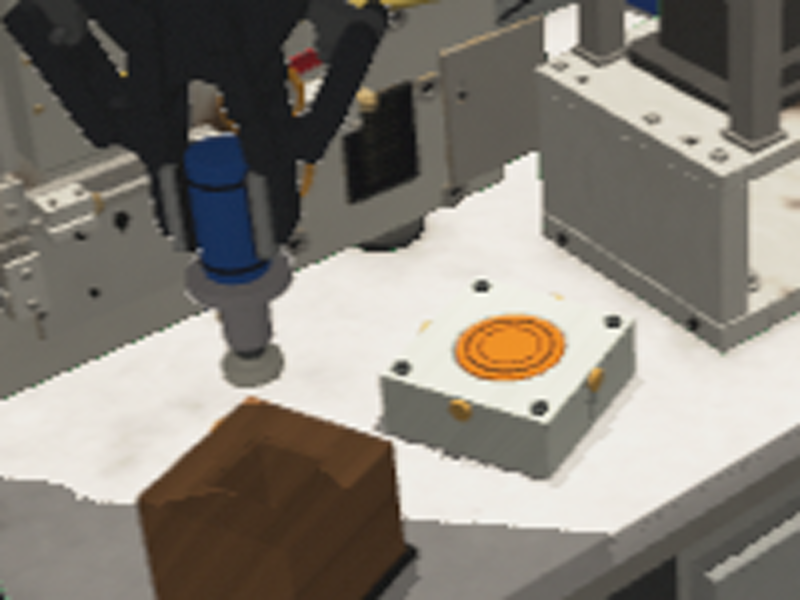

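The cap is flush (0.6 mm in depth against the housing, within noise) and the pusher has not slipped. Next it goes back into the stand.

```bash
python3 -m jog '[[1,0,0.03,-0.6,0,0,0],[1,0,0.03,-1.2,0,0,0],[1,0,0.03,-1.6,0,0,0],[1,0,0.03,-1.8,0,0,0],[1,0,0.03,-2,0,0,0]]'
python3 -m jog '[[1,0,0,-0.2,0,0,0],[1,0,0,-0.4,0,0,0],[1,0,0,-0.6,0,0,0],[1,0,0,-0.6,0,0,0]]'
```

```text
time: 16.4
ee_pos: [0.5287, 0.2494, 0.1185]
tcp_rot: [-90.0, 0.0, 25.2]
wrist_force: [0.3, 0.9, -1.7]
opening: 0.0243
time: 16.8
ee_pos: [0.5287, 0.2493, 0.1035]
tcp_rot: [-90.0, 0.1, 25.2]
wrist_force: [0.7, -0.3, -2.5]
opening: 0.0239
```

```bash
python3 -m jog '[[1,0.02,-0.02,-0.2,0,0,0],[1,0.02,-0.02,-0.4,0,0,0],[1,0.02,-0.02,-0.6,0,0,0],[1,0.02,-0.02,-0.75,0,0,0],[1,0.02,-0.02,-0.85,0,0,0]]'
python3 -m jog '[[1,0,0,-0.03,0,0,0],[1,0,0,-0.06,0,0,0]]'
```

```text
time: 17.3
ee_pos: [0.5293, 0.2489, 0.0825]
tcp_rot: [-90.0, 0.0, 25.2]
wrist_force: [0.6, -0.6, -1.7]
opening: 0.0244
time: 17.5
ee_pos: [0.5295, 0.249, 0.0816]
tcp_rot: [-90.0, -0.0, 25.2]
wrist_force: [-0.1, 0.1, -3.2]
opening: 0.0242
```

```bash
python3 -m jog '[[1,0,0,-0.03,0,0,0],[1,0,0,-0.06,0,0,0]]'
python3 -m jog '[[1,0,0,-0.03,0,0,0],[1,0,0,-0.06,0,0,0]]'
```

```text
time: 17.7
ee_pos: [0.5295, 0.249, 0.0802]
tcp_rot: [-90.0, -0.0, 25.2]
wrist_force: [-0.6, 0.1, -1.4]
opening: 0.0241
time: 17.9
ee_pos: [0.5295, 0.249, 0.079]
tcp_rot: [-90.0, -0.0, 25.2]
wrist_force: [-2.1, -0.6, 5.8]
opening: 0.0243
```

Seated at the same height as when it was picked up. I'll release.

```bash
python3 -m jog '[[0.6,0,0,0,0,0,0],[0.5,0,0,0,0,0,0],[0.2,0,0,0,0,0,0],[0,0,0,0,0,0,0],[0,0,0,0,0,0,0]]'
python3 -m jog '[[0,0,0,0,0,0,0],[0,0,0,0,0,0,0],[0,0,0,0,0,0,0],[0,0,0,0,0,0,0]]'
python3 -m jog '[[0,0,0,0.6,0,0,0],[0,0,0,1.4,0,0,0],[0,0,0,2.4,0,0,0],[0,0,0,3.4,0,0,0],[0,0,0,4.4,0,0,0]]'
python3 -m jog '[[0,-1.2,-0.5,0.4,0,0,0],[0,-2.6,-1.1,0.8,0,0,0],[0,-4,-1.8,1,0,0,0],[0,-5,-2.3,1,0,0,0],[0,-5,-2.3,1,0,0,0]]'
python3 - <<'E'
from h import *
np.set_printoptions(precision=4,suppress=True)
for i in range(4): bot.camera('top')
for n in ['top','side']:
    p,d,m,T=cam(n); save(p,n+'9.png')
    for l in ['cap','pusher_grip','stand_mouth','spare_roller_2','driver_red','marker_black','reel_b']:
        for x in bot.regions_of(n,l)[:1]:
            q=pts(d,m,T,x['pixels'])
            print(n,l,round(x['conf'],2),np.percentile(q,[3,50,97],axis=0).round(3).tolist())
a=cv2.imread('pics/top9.png')[130:330,130:330];b=cv2.imread('pics/side9.png')[170:370,130:330]
cv2.imwrite('pics/b.png',cv2.resize(np.hstack([a,b]),(800,400)))
E
python3 m.py w9.png
```

```text
time: 18.4
ee_pos: [0.5295, 0.249, 0.0785]
tcp_rot: [-90.0, -0.0, 25.2]
wrist_force: [0.7, 0.0, -0.3]
opening: 0.0836
time: 18.8
ee_pos: [0.5295, 0.2489, 0.0785]
tcp_rot: [-90.0, 0.0, 25.2]
wrist_force: [0.5, 0.2, -0.5]
opening: 0.0854
time: 19.3
ee_pos: [0.5294, 0.2489, 0.1909]
tcp_rot: [-90.0, -0.1, 25.2]
wrist_force: [0.1, -0.0, -0.1]
opening: 0.0851
time: 19.8
ee_pos: [0.4025, 0.1905, 0.216]
tcp_rot: [-90.0, -0.2, 25.2]
wrist_force: [1.4, 0.2, 0.4]
opening: 0.0856
top pusher_grip 0.68 [[0.514, 0.231, 0.065], [0.528, 0.242, 0.096], [0.547, 0.26, 0.122]]
top stand_mouth 0.67 [[0.492, 0.209, 0.001], [0.523, 0.233, 0.061], [0.57, 0.283, 0.066]]
top spare_roller_2 0.58 [[0.588, 0.175, -0.001], [0.605, 0.192, 0.012], [0.623, 0.209, 0.016]]
top driver_red 0.56 [[0.35, -0.263, -0.001], [0.378, -0.214, 0.019], [0.413, -0.179, 0.025]]
top marker_black 0.81 [[0.34, -0.306, 0.007], [0.368, -0.259, 0.013], [0.395, -0.211, 0.018]]
top reel_b 0.82 [[0.509, -0.353, 0.0], [0.536, -0.324, 0.023], [0.563, -0.298, 0.027]]
side cap 0.56 [[0.504, 0.079, 0.029], [0.524, 0.101, 0.031], [0.547, 0.122, 0.
[... 704 characters left out ...]
70.7] zTop 0.03293260702364603 mean [0.5212 0.099 ] rect 524.6868896484375 99.33549499511719 (87.82650756835938, 91.77696228027344) 12.603177070617676 circ ((526.0806884765625, 99.95182037353516), 59.84589385986328)
pusher_grip 0.91 [232.3, 487.8] zTop 0.12055936582307594 mean [0.5287 0.2487] rect 529.4913940429688 248.20285034179688 (25.124984741210938, 24.51722526550293) 58.022430419921875 circ ((529.927001953125, 248.67698669433594), 13.216729164123535)
stand_mouth 0.95 [205.3, 449.8] zTop 0.06280755620820666 mean [0.5234 0.2504] rect 530.017822265625 248.06118774414062 (73.46707153320312, 72.14566040039062) 7.344717502593994 circ ((529.23779296875, 248.55361938476562), 50.24824142456055)
```

View pics/b.png

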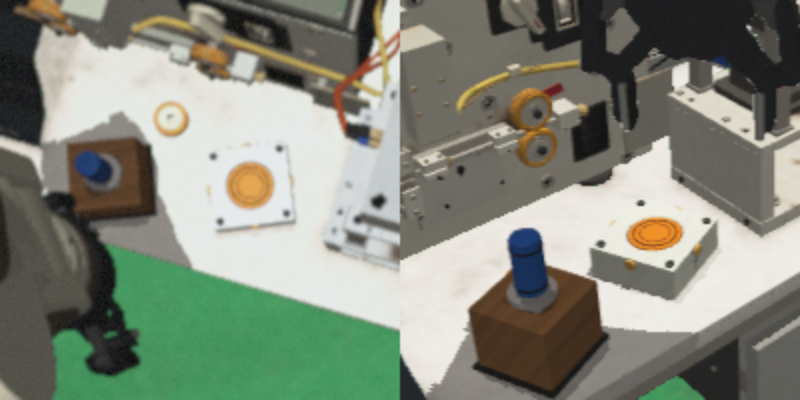

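The cap is flush, the pusher hangs upright in its stand, and the robot is clear of everything.

```bash
python3 -c "
from workcell import bot
print(bot.job_done(), bot.get_obs()['time'])"
```

```text
the job is handed in; nothing more can be done
the job is handed in; nothing more can be done
```

The cap is pressed home and flush, and the pusher hangs upright back in its stand. I handed the job in at about 20 s on the robot's clock.

- **Pressing:** I felt first contact with the tool at about z = 0.099. The force on the cap rose to about 9 N, then dropped away as it snapped. I followed it down to the hard floor and pressed there with about 16 N at most, well under the 40 N limit.
- **Cap check:** Cap and housing tops match within 0.6 mm in the side and top views, and within 0.2 mm in the wrist view.
- **Pusher check:** It seated at the same height it was picked up from. Its handle measures (0.5295, 0.248) with its top at 0.1206, the same as before.
- **Bystanders:** Roller, screwdriver, marker and reel are where they were, to within the measuring noise.

**Checks that disagreed:**
- The snap read about 9 N and the cap's travel about 8.3 mm, a little below the stated 11–14 N and 9–10 mm. I put this down to coarse force sampling.
- In the last pictures, the network found no cap in the top view and took the stand for the screwdriver in the side view. The other views settled both.

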